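# Light up a teapot's strainer for inspection

### The job

Before this teapot goes to the kiln its strainer, the patch of holes inside at the root of the spout, has to be looked at with the inspection torch. Click the torch on by pushing its green tail button fully in while it stands in its charging dock, then draw it out and hold it slanted, with the lens a few centimetres above the middle of the teapot's open mouth, so that the beam goes down through the mouth straight onto the strainer. Do not touch the teapot, do not shove its lid or the other things on the bench about, leave the button alone once the torch is out, and finish still holding the torch steady in that position.

Things in the scene. Friction and masses are not known exactly. Their poses are not given: they have to be found in the camera images.
- torch: Torch, 125 mm long: black head 32 mm across to 29 mm from the lens, tapering to an orange barrel 25 mm across from 37 mm to the tail. 0.12 to 0.23 kg, balance 57 mm from the lens. Origin: centre of the lens; +z runs to the tail, the beam leaves along -z. Starts upright in the dock, lens down, 83 mm standing out; 1 to 1.5 mm play all round. Pictures do not show its light.
- torch_switch (a joint): Travel of the torch's tail button in m: 0 out, 0.005 fully pushed in along the torch's axis towards the lens; it springs back. It takes about 1.7 N to start and 4.5 N to bottom out. Fully pushed it still stands 2 mm proud of the tail.
- torch_tail (a point): Centre of the outer face of the green tail button, 15 mm across; 132 mm from the lens when out.
- dock: Charging dock, fixed to the bench: black block 76 x 76 mm, 50 mm high, on a grey foot 104 x 92 mm, with a grey rear housing. Origin: under the centre of the round socket (35 mm bore, 42 mm deep, open to the top), at bench height; z up.
- wheel: Banding wheel (small turntable, does not turn here), fixed: 180 mm across, top 50 mm above the bench. Origin: on its axis, at bench height.
- pot: Brown round teapot standing open on the banding wheel, loose, about 0.36 kg: body 113 mm across and 90 mm high, wall 5 mm. Origin: centre of its foot; +x points to the spout (reaching 105 mm out and 86 mm up), -x to the ring handle (97 mm out, up to 79 mm high), z up.
- pot_mouth (a point): Centre of the teapot's open mouth, level with the rim, 90 mm above the pot's foot on its axis; the opening is 63 mm across.
- strainer (a point): Middle of the strainer holes on the inner wall at the root of the spout: 50 mm from the pot's axis towards the spout and 35 mm above the pot's foot. Seen from the middle of the mouth it lies 42 degrees off straight down.
- tool_jar: Brown jar, 88 mm across and 95 mm high, with bamboo and wooden tools standing in it up to 195 mm high; fixed. It and the dock stand on opposite sides, either way round. Origin: centre of its underside.
- lid: The teapot's brown lid, 72 mm across, 40 mm high, lying on the bench, loose. Origin: centre of its underside.
- cup: Red-brown tea cup, 68 mm across, 48 mm high, loose. Origin: centre of its underside.
- slip_jar: Grey closed jar with white cap, 68 mm across, 75 mm high, loose. Origin: centre of its underside.
- paddle: Dark wooden clay paddle lying flat, 240 mm long, 66 mm wide, 12 mm thick, loose. Origin: on its underside where handle (-x) meets blade (+x).
- brush: Bamboo brush lying flat, 205 mm long, 14 mm thick, loose. Origin: on its underside, 100 mm from the handle's end.
Not all that is in view belongs to the job. Leave any orange or purple look-alike of the dock alone.

How it is judged:
On the way, in this order (a step that is already met when the one before it is completed fails the run):
1. the tail button is pushed fully in with the torch seated in its dock (value of joint torch_switch above 0.0043 m and z of torch in the frame of dock below 0.014 m), for 0.05 s.
2. the button is out again and the torch is drawn clear above the dock, in the fingers (value of joint torch_switch below 0.002 m and z of torch in the frame of dock above 0.06 m and contact force between the fingers and torch above 2 N), for 0.2 s.
At the end, for the whole second after the job is handed in: Torch held still, touching only the fingers, leaning 24 to 60 degrees, button out; lens 10 to 85 mm short of the mouth; beam line within 15 mm of the strainer and 18 mm of the mouth's middle (each cross axis); lens over 145 mm above the bench; teapot upright where it stood (contact force between the fingers and torch above 2 N and contact force between torch and pot below 0.3 N and contact force between torch and wheel below 0.3 N and contact force between torch and dock below 0.3 N and height (world z) of torch above 0.145 m and x of strainer in the frame of torch between -0.015 and 0.015 m and y of strainer in the frame of torch between -0.015 and 0.015 m and x of pot_mouth in the frame of torch between -0.018 and 0.018 m and y of pot_mouth in the frame of torch between -0.018 and 0.018 m and z of pot_mouth in the frame of torch between -0.085 and -0.01 m and angle between torch's own z axis and vertical between 0.42 and 1.05 rad and value of joint torch_switch below 0.002 m and linear speed of torch below 0.02 m/s and angular speed of torch below 0.15 rad/s and angle between pot's own z axis and vertical below 0.05 rad and distance of pot from where it was at the start of the episode below 0.006 m and horizontal distance between pot and wheel below 0.03 m); the arm keeps its last pose, push and grip.
It fails at once if the teapot is touched, shifted or tipped (contact force between pot and torch above 0.5 N or contact force between pot and the fingers above 0.5 N or contact force between pot and the arm above 0.5 N or distance of pot from where it was at the start of the episode above 0.008 m or angle between pot's own z axis and vertical above 0.1 rad).
It fails at once if the button is pushed again once the torch is out of its dock (z of torch in the frame of dock above 0.03 m and value of joint torch_switch above 0.003 m).
It fails at once if the lid or another thing on the bench is pushed about (distance of any of lid, cup, slip_jar from where it was at the start of the episode above 0.015 m or distance of any of paddle, brush from where it was at the start of the episode above 0.02 m).
It also fails if it takes over 54 s, if anything falls off the work surface, if the arm or the gripper's body presses on something with over 40 N, if the wrist force passes 120 N, or if a joint passes its speed limit or range.

### The arm

A 6-joint arm with a two-finger parallel gripper is mounted at the origin on the work surface. World frame = base frame: x ahead of the robot, y to its left, z up, the work surface at z = 0. Lengths are in m, angles in rad, forces in N, time in s.
With the tool pointing down it reaches from about 0.35 to 0.85 m from the base axis. Payload 8.1 kg.
Tool frame: the origin (TCP) lies midway between the tips of the shut fingers; the grasp point (between the pads) lies robot.grip_depth behind it (robot.grip_depth is the distance from the TCP to the grasp point, in m); z points along the fingers, y is the line along which they close (so a half turn about z gives the same grasp; the last joint's range is limited). The gripper opens to 93 mm and grips with 3 to 60 N. Pads are 15 mm wide; open, the fingers measure 128 mm over their backs; the gripper's body (75 mm by 188 mm) begins 65 mm behind the grasp point.
Start: joints at [-1.208, 0.13, 1.488, -0, 1.523, -0.085], TCP at [0.26, -0.541, 0.219] pointing down, gripper open.
Joint ranges: [-2.96, 2.96], [-0.89, 2.26], [0.02, 2.5], [-1.34, 4.48], [0, 2.73], [-2.66, 2.66]. Speed limits (rad/s): [2.39, 2.39, 2.79, 3.14, 3.14, 3.14].

### API

Orientations are given as a rotation vector (axis times angle).
In Python, from plant import robot gives the robot as it stands.
- The arm moves only by the tool carry_out, never from a script. Its argument "rows" is a list of rows, each a list of 6 numbers: the shift along the tool's x, y, z in m, then the turn, a rotation vector about the tool's x, y, z in degrees. A call has 1 to 12 rows; each row is the pose to reach, as a shift and turn from the pose commanded when the call began, along the tool's axes at that moment; what a row does not reach only later rows make up. A row lasts 1/8 s, in which the tool goes at most 62.5 mm and 10.7 degrees, less where a joint would pass 70% of its speed; a pose out of reach is approached as far as the arm can. A call with a gripper value outside its range is refused whole. "jaw" is the closure in counts, from 0 (fully open) to 255 (shut), set as the call begins (left out, the last holds). The fingers move at their own pace and stop on an object; "force" is the grip in N (left out, the last holds). Time passes only in rows, so rows that repeat a pose let the fingers close. It gives the time, the measured TCP pose, the force, the opening and the grip force at its end, in the units of the state.
- robot.read_state(): the state, without advancing time (a new reading comes with each control period).
- robot.read_camera(name): name is "scene" or "top"; returns the picture (420x560x3 uint8, red, green, blue); there is no depth.
- robot.camera_model(name): a dict with "fx", "fy", "cx", "cy" (pixels), "dist" ([k1, k2, p1, p2, k3] as OpenCV has them; the pictures are not rectified), "R" (3x3) and "t" (3): a world point X has camera coordinates R X + t. Camera axes: x right, y down, z forward; pixel columns grow to the right and rows downward; lengths in m; the calibration is good to about 2 mm. A picture is of the moment at which its call begins. camera_model takes no time and is no camera call.
- robot.close_job(): hands the job in; it is judged then, once.
Trained networks look in the newest picture that a camera, given by its name, has taken for a name from the list of things; names that differ only in an ending like _2 or _b are one class to them, and where a whole thing is asked for, a point or a joint stands for the part that bears it (a point fixed in the world has none). Each returns a list of dicts, best first, with "conf" (0 to 1); they miss things now and then, are a little off and sometimes report something else, mostly with a low value. They report only what shows in the picture. A call takes as long as a camera call. They do not tell look-alikes from the thing itself.
- robot.outline_of(camera, target): "pixels" (420x560 bool, what is visible of it) and "pixel" ([column, row] in pixels, amid what is visible of it).
The state is a dict: "t": time; "q": joint angles; "dq": joint speeds; "joint_torque": joint torques, N m; "tool_pos": TCP position; "orientation": TCP orientation; "force": force on the tool from outside, world axes, zero at the start; "wrist_torque": the same for the moment, N m; "opening": finger opening in m; "gripper_force": force on a finger pad.
Only numpy, scipy, OpenCV 4.12 (cv2) and the standard library are available. Lean on these libraries where they do the work, as an engineer would, in place of code of your own. Each camera call takes 0.05 s, during which the arm holds its last target. There are 200 camera calls.

## Working session

There is one attempt and no reset: what is moved stays moved. The work goes in short steps, Python scripts to look and compute and a tool call to move; the robot and the scene stay as the last step left them, time stands still between calls to the robot, and variables do not carry over. Pictures are saved under pics/ and viewed, at most 10 in all, crops included, and the job is handed in when it is done.

Besides the shell and the picture viewer there is one more tool, called after ">>>" as a command line: name --pt "numbers of a row" for each row, then --argument value for the rest. carry_out: Moves the arm, as the interface text tells. Its arguments: {"type":"object","properties":{"rows":{"type":"array"},"jaw":{"type":"number"},"force":{"type":"number"}},"required":["rows"]}

```bash
mkdir -p pics; ls; python3 - <<'E'
from plant import robot
import cv2,numpy as np
s=robot.read_state();print(s['t'],s['tool_pos'],s['orientation'],s['opening'],robot.grip_depth)
for n in('scene','top'):
    im=robot.read_camera(n);cv2.imwrite(f'pics/{n}0.png',im[:,:,::-1])
    m=robot.camera_model(n);print(n,m['fx'],m['dist'],(-np.array(m['R']).T@m['t']).round(3),np.array(m['R']).round(2).tolist())
    for k in('torch','torch_tail','dock','pot','wheel','pot_mouth','tool_jar','lid','cup','slip_jar','paddle','brush'):
        print(k,[(round(d['conf'],2),np.round(d['pixel']).tolist(),int(d['pixels'].sum())) for d in robot.outline_of(n,k)])
E
```

```text
pics
0.0 [ 0.25958935 -0.54032207  0.21760898] [-3.06145490e+00 -6.97105287e-01  4.03240392e-04] 0.09301377254197879 0.0188
scene 531.1792876027351 [0.05058574 0.         0.         0.         0.        ] [ 1.291 -0.807  1.128] [[0.73, 0.68, 0.01], [0.45, -0.47, -0.76], [-0.52, 0.56, -0.64]]
torch [(0.62, [328.0, 168.0], 216), (0.35, [312.0, 237.0], 1497), (0.17, [137.0, 351.0], 476)]
torch_tail []
dock [(0.88, [388.0, 148.0], 662), (0.84, [293.0, 169.0], 747), (0.55, [330.0, 184.0], 731)]
pot [(0.82, [312.0, 238.0], 1605), (0.74, [180.0, 272.0], 1591)]
wheel [(0.64, [308.0, 256.0], 1488)]
pot_mouth [(0.83, [312.0, 235.0], 1579)]
tool_jar [(0.92, [180.0, 274.0], 1650)]
lid [(0.78, [270.0, 219.0], 290)]
cup [(0.56, [380.0, 227.0], 436)]
slip_jar [(0.74, [226.0, 356.0], 940)]
paddle [(0.57, [367.0, 169.0], 686)]
brush [(0.89, [129.0, 352.0], 479)]
top 516.3883885058921 [-0.04268897  0.          0.          0.          0.        ] [0.143 0.047 1.791] [[0.05, -1.0, -0.0], [-0.98, -0.04, -0.2], [0.2, 0.01, -0.98]]
torch []
torch_tail []
dock [(0.76, [210.0, 223.0], 642), (0.67, [210.0, 273.0], 767), (0.67, [123.0, 216.0], 826)]
pot [(0.93, [293.0, 181.0], 949)]
wheel [(0.75, [305.0, 189.0], 1161)]
pot_mouth [(0.65, [293.0, 179.0], 1029)]
tool_jar [(0.95, [386.0, 236.0], 607)]
lid [(0.89, [277.0, 240.0], 331)]
cup [(0.87, [227.0, 156.0], 283), (0.44, [279.0, 240.0], 302), (0.27, [307.0, 182.0], 1165)]
slip_jar [(0.68, [404.0, 165.0], 375), (0.67, [215.0, 223.0], 600)]
paddle [(0.77, [159.0, 219.0], 854)]
brush [(0.66, [296.0, 179.0], 1002), (0.5, [444.0, 221.0], 122)]
```

```bash
python3 - <<'E'
import cv2
a=cv2.imread('pics/scene0.png');b=cv2.imread('pics/top0.png')
cv2.imwrite('pics/s_crop.png',cv2.resize(a[110:310,220:440],None,fx=3,fy=3,interpolation=cv2.INTER_CUBIC)[:600])
cv2.imwrite('pics/t_crop.png',cv2.resize(b[120:310,90:350],None,fx=3,fy=3,interpolation=cv2.INTER_CUBIC))
E
```

```text
(no output)
```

View pics/s_crop.png

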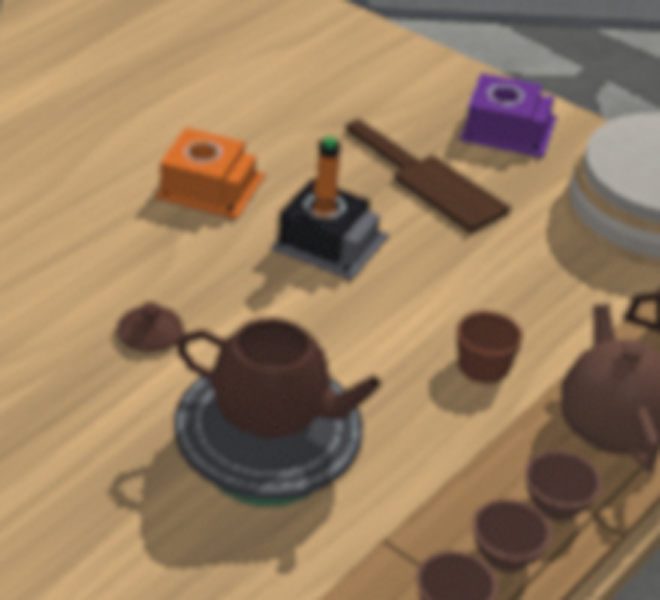

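View pics/t_crop.png

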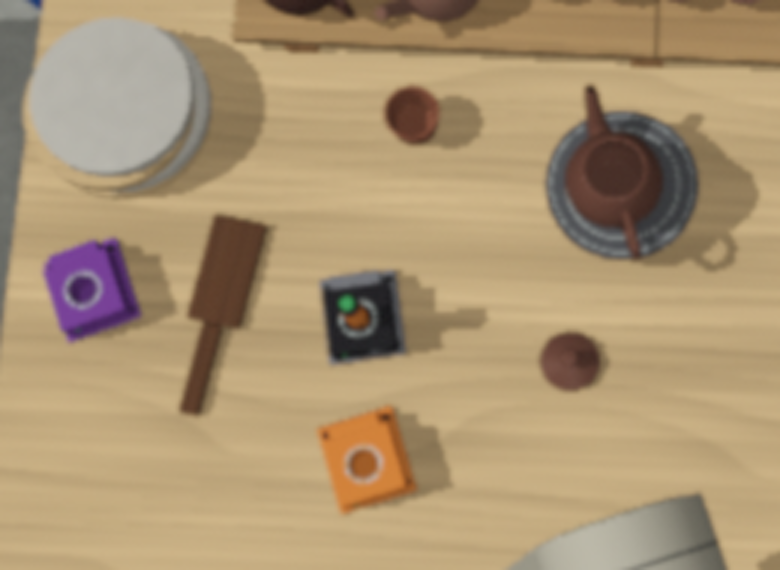

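View pics/scene0.png

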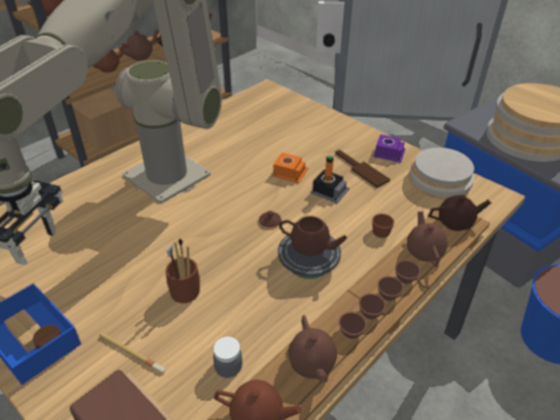

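Seen: the black dock with the torch (green tail at scene ≈(330,158), top ≈(206,221)); pot mouth at scene ≈(311,224), top ≈(295,177), spout away from the robot towards +x; orange/purple look-alikes, lid, cup and paddle are around. Triangulating.

```bash
cat > h.py <<'E'
from plant import robot
import cv2,numpy as np
from scipy.optimize import least_squares
M={n:robot.camera_model(n) for n in('scene','top')}
def cam(n):
    m=M[n];return np.array([[m['fx'],0,m['cx']],[0,m['fy'],m['cy']],[0,0,1]]),np.array(m['dist'],float),np.array(m['R']),np.array(m['t'])
def proj(n,X):
    K,d,R,t=cam(n);return cv2.projectPoints(np.atleast_2d(X).astype(float),cv2.Rodrigues(R)[0],t,K,d)[0].reshape(-1,2)
def onplane(n,p,z):
    K,d,R,t=cam(n);u=cv2.undistortPoints(np.array([[p]],float),K,d).ravel();r=R.T@[u[0],u[1],1];c=-R.T@t
    return c+r*(z-c[2])/r[2]
def tri(ps,pt):
    f=lambda X:np.r_[proj('scene',X)[0]-ps,proj('top',X)[0]-pt]
    s=least_squares(f,[.5,0,.1]);return s.x,np.abs(s.fun).max()
def green(im):
    h=cv2.cvtColor(im,cv2.COLOR_RGB2HSV);m=cv2.inRange(h,(45,110,50),(80,255,255));return m
E
python3 - <<'E'
from h import *
A={n:cv2.imread(f'pics/{n}0.png')[:,:,::-1].copy() for n in M}
P={}
for n,c in(('scene',(330,158)),('top',(206,221))):
    g=green(A[n]);v,u=np.nonzero(g);k=np.hypot(u-c[0],v-c[1])<8;P[n]=np.array([u[k].mean(),v[k].mean()]);print(n,k.sum(),P[n],onplane(n,P[n],.138).round(4))
print('tail',tri(P['scene'],P['top']))
for nm,ps,pt,z in(('mouth',(311,224.3),(294.7,177),.14),('spout',(345.3,237.3),(286.7,150),.136),('handle',(280.7,225),(302,205),.12)):
    print(nm,tri(ps,pt),onplane('scene',ps,z).round(4),onplane('top',pt,z).round(4))
print('socket top',onplane('scene',(220+325/3,110+206/3),.05).round(4),onplane('top',(90+358/3,120+317/3),.05).round(4))
print('lid',onplane('top',(277,240),.02),'cup',onplane('top',(227,156),.024),'wheel',onplane('top',(90+622/3,120+185/3),.05),onplane('scene',(220+268/3,110+430/3),.05))
for n in M:
  for k in('pot','wheel','dock'):
    for d in robot.outline_of(n,k)[:3]:
        v,u=np.nonzero(d['pixels']);print(n,k,round(d['conf'],2),u.min(),u.max(),v.min(),v.max())
s=robot.read_state();print(cv2.Rodrigues(np.array(s['orientation']))[0].round(3))
E
```

```text
scene 10 [329.2 158. ] [0.4626 0.3108 0.138 ]
top 27 [205.11111111 220.51851852] [0.4548 0.3197 0.138 ]
tail (array([0.45596472, 0.32066343, 0.12970819]), np.float64(0.16700051122626292))
mouth (array([0.61928873, 0.03646524, 0.13326641]), np.float64(0.9216434572738876)) [0.6252 0.033  0.14  ] [0.6147 0.0337 0.14  ]
spout (array([0.71516168, 0.06747514, 0.12599798]), np.float64(0.9314115715096136)) [0.7222 0.0611 0.136 ] [0.7087 0.0645 0.136 ]
handle (array([0.53307207, 0.00717687, 0.09515841]), np.float64(0.7918070673250099)) [ 0.5525 -0.0105  0.12  ] [0.5253 0.0054 0.12  ]
socket top [0.4611 0.3174 0.05  ] [0.4541 0.3183 0.05  ]
lid [0.41984215 0.08464685 0.02      ] cup [0.71484354 0.27830598 0.024     ] wheel [0.62395276 0.02312171 0.05      ] [0.6395466  0.01525651 0.05      ]
scene pot 0.82 279 347 214 255
scene pot 0.74 165 199 238 304
scene wheel 0.64 278 340 236 278
scene dock 0.88 373 404 134 161
scene dock 0.84 272 307 153 181
scene dock 0.55 312 347 171 201
top pot 0.93 278 310 149 205
top wheel 0.75 271 322 157 206
top dock 0.76 197 224 210 241
top dock 0.67 196 227 256 290
top dock 0.67 104 136 199 234
[[ 0.901  0.433 -0.   ]
 [ 0.433 -0.901 -0.   ]
 [-0.     0.    -1.   ]]
```

>>> carry_out --pt "0.04 -0.03 -0.02 0 0 0" --pt "0.09 -0.06 -0.04 0 0 0" --pt "0.13 -0.1 -0.06 0 0 2" --pt "0.18 -0.13 -0.08 0 0 4" --pt "0.22 -0.16 -0.09 0 0 6" --pt "0.27 -0.2 -0.1 0 0 8" --pt "0.3 -0.25 -0.1 0 0 8" --pt "0.33 -0.3 -0.1 0 0 8" --pt "0.36 -0.35 -0.1 0 0 8" --pt "0.39 -0.4 -0.1 0 0 8" --pt "0.42 -0.45 -0.1 0 0 8" --pt "0.44 -0.48 -0.1 0 0 8" --jaw 255

```text
t: 3.1
tool_pos: [0.4484, 0.0849, 0.3189]
orientation: [-3.104, -0.485, -0.001]
force: [-0.4, -0.4, 0.7]
opening: 0.0004
gripper_force: 0.0
```

>>> carry_out --pt "0.02 -0.05 0.01 0 0 0" --pt "0.03 -0.1 0.03 0 0 0" --pt "0.05 -0.15 0.05 0 0 0" --pt "0.07 -0.19 0.07 0 0 0" --pt "0.079 -0.219 0.099 0 0 0" --pt "0.079 -0.219 0.12 0 0 0" --pt "0.079 -0.219 0.12 0 0 0" --pt "0.079 -0.219 0.12 0 0 0"

```text
t: 4.1
tool_pos: [0.4579, 0.3149, 0.1998]
orientation: [-3.104, -0.481, -0.002]
force: [-0.1, -0.2, -0.7]
opening: 0.0002
gripper_force: 0.0
```

```bash
python3 - <<'E'
from h import *
s=robot.read_state();print(s['t'],s['tool_pos'],s['q'])
for n in M:
    im=robot.read_camera(n)[:,:,::-1].copy();p=proj(n,s['tool_pos'])[0];print(n,p, 'proj of (.457,.318,.14)',proj(n,[.457,.318,.14]))
    c=np.round(p).astype(int);c[1]+=15 if n=='scene' else 0;x,y=c-45
    cr=cv2.resize(im[y:y+75,x:x+90],None,fx=5,fy=5,interpolation=cv2.INTER_CUBIC);q=((p-[x,y])*5).astype(int);cv2.drawMarker(cr,tuple(map(int,q)),(255,0,255),0,12,1)
    q=((proj(n,[.457,.318,.14])[0]-[x,y])*5).astype(int);cv2.drawMarker(cr,tuple(map(int,q)),(255,255,0),1,12,1);globals()[n]=cr
cv2.imwrite('pics/c1.png',np.vstack([scene,top])[:, :][:750] if 0 else cv2.resize(np.hstack([scene,top]),(800,333)))
E
```

```text
4.1 [0.45791205 0.31492794 0.19976516] [ 5.10218411e-01  1.91737882e-02  1.63946180e+00 -3.05239299e-05
  1.48175699e+00  1.77323963e+00]
scene [330.19589152 140.6930738 ] proj of (.457,.318,.14) [[329.30638634 155.82261341]]
top [203.76591313 215.84976226] proj of (.457,.318,.14) [[205.59562899 219.76654569]]
```

View pics/c1.png

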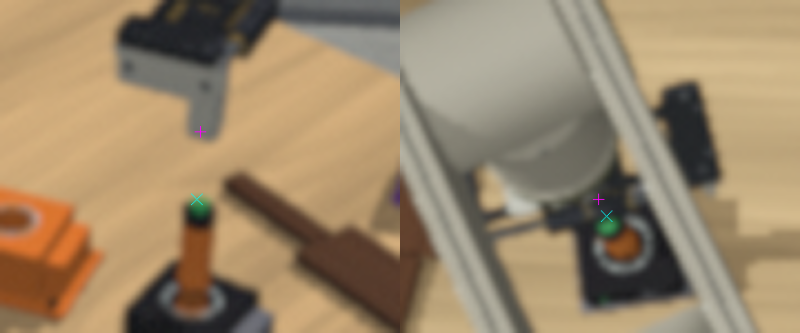

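Image shows the closed fingertip straight above the green button within a couple of mm in both views. Descending with a small correction.

>>> carry_out --pt "-0.001 -0.004 0.02 0 0 0" --pt "-0.001 -0.004 0.04 0 0 0" --pt "-0.001 -0.004 0.053 0 0 0" --pt "-0.001 -0.004 0.057 0 0 0" --pt "-0.001 -0.004 0.059 0 0 0" --pt "-0.001 -0.004 0.061 0 0 0" --pt "-0.001 -0.004 0.062 0 0 0" --pt "-0.001 -0.004 0.062 0 0 0"

```text
t: 5.2
tool_pos: [0.4555, 0.3187, 0.1372]
orientation: [-3.104, -0.482, -0.001]
force: [-0.6, -0.6, 3.6]
opening: 0.0004
gripper_force: 1.7
```

>>> carry_out --pt "0 0 0.001 0 0 0" --pt "0 0 0.002 0 0 0" --pt "0 0 0.003 0 0 0" --pt "0 0 0.003 0 0 0" --pt "0 0 0.003 0 0 0"

```text
t: 5.82
tool_pos: [0.4563, 0.3191, 0.1354]
orientation: [-3.103, -0.482, -0.004]
force: [-0.7, -0.4, 11.2]
opening: 0.0006
gripper_force: 5.6
```

>>> carry_out --pt "0 0 -0.01 0 0 0" --pt "0 0 -0.03 0 0 0" --pt "0 0 -0.045 0 0 0" --pt "0 0 -0.045 0 0 0" --pt "0 0 -0.045 0 0 0" --pt "0 0 -0.045 0 0 0" --pt "0 0 -0.045 0 0 0" --jaw 0

```text
t: 6.7
tool_pos: [0.4549, 0.3183, 0.1779]
orientation: [3.104, 0.482, -0.002]
force: [0.4, 0.7, 0.5]
opening: 0.066
gripper_force: 0.0
```

```bash
python3 - <<'E'
from h import *
s=robot.read_state();print(s['t'],s['tool_pos'],s['opening'])
P={}
for n in M:
    im=robot.read_camera(n);g=green(im);v,u=np.nonzero(g);c=proj(n,[.456,.319,.14])[0];k=np.hypot(u-c[0],v-c[1])<7
    print(n,k.sum(),u[k].mean(),v[k].mean())
E
```

```text
6.7 [0.45492114 0.31827305 0.17789735] 0.06598160320134148
scene 10 329.5 158.2
top 9 205.66666666666666 221.88888888888889
```

>>> carry_out --pt "0 0 0 0 0 0" --pt "0 0 0.01 0 0 0" --pt "0 0 0.03 0 0 0" --pt "0 0 0.05 0 0 0" --pt "0 0 0.075 0 0 0" --pt "0 0 0.095 0 0 0" --pt "0 0 0.102 0 0 0" --pt "0 0 0.102 0 0 0"

```text
t: 7.8
tool_pos: [0.455, 0.3183, 0.0761]
orientation: [3.104, 0.482, -0.002]
force: [-0.1, -1.1, 0.2]
opening: 0.0927
gripper_force: 0.0
```

>>> carry_out --pt "0 0 0 0 0 0" --pt "0 0 0 0 0 0" --pt "0 0 0 0 0 0" --pt "0 0 0 0 0 0" --pt "0 0 0 0 0 0" --pt "0 0 0 0 0 0" --pt "0 0 0 0 0 0" --pt "0 0 0 0 0 0" --pt "0 0 0 0 0 0" --pt "0 0 0 0 0 0" --jaw 255 --force 30

```text
t: 9.05
tool_pos: [0.4552, 0.3185, 0.0765]
orientation: [3.104, 0.482, -0.0]
force: [-0.8, 0.6, -1.3]
opening: 0.0245
gripper_force: 30.0
```

>>> carry_out --pt "0 0 -0.01 0 0 0" --pt "0 0 -0.025 0 0 0" --pt "0 0 -0.045 0 0 0" --pt "0 0 -0.07 0 0 0" --pt "0 0 -0.1 0 0 0" --pt "0 0 -0.13 0 0 0" --pt "0 0 -0.16 0 0 0" --pt "0 0 -0.18 0 0 0" --pt "0 0 -0.19 0 0 0" --pt "0 0 -0.19 0 0 0" --pt "0 0 -0.19 0 0 0"

```text
t: 10.42
tool_pos: [0.4548, 0.3182, 0.2652]
orientation: [3.104, 0.482, -0.003]
force: [0.2, -0.2, -1.0]
opening: 0.0249
gripper_force: 30.0
```

```bash
python3 - <<'E'
from h import *
s=robot.read_state();print(s['t'],s['tool_pos'],s['q'],s['opening'])
im=robot.read_camera('scene')[:,:,::-1];
cv2.imwrite('pics/c2.png',cv2.resize(im[90:260,250:400],None,fx=3.5,fy=3.5,interpolation=cv2.INTER_CUBIC))
Xt=np.array(s['tool_pos']);R=cv2.Rodrigues(np.array(s['orientation']))[0];print(R.round(3))
for d in(-.069,.063):print(proj('scene',Xt-R[:,2]*d)-[250,90])
E
```

```text
10.425 [0.45477036 0.3181833  0.26522551] [ 5.18134485e-01 -4.18745288e-03  1.54415928e+00 -2.57261718e-05
  1.60381220e+00  1.78079544e+00] 0.024863131387212394
[[ 0.953  0.303 -0.002]
 [ 0.303 -0.953 -0.001]
 [-0.002  0.    -1.   ]]
[[79.94996731 50.82273573]]
[[83.08592235 13.63069006]]
```

View pics/c2.png

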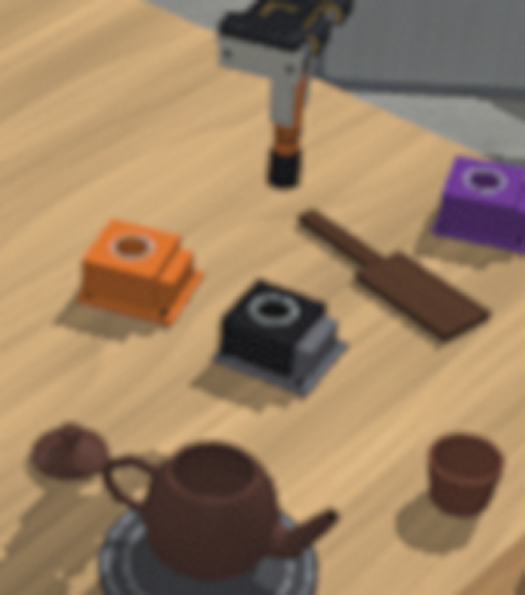

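The torch is held upright and clear of the dock, with its lens at the predicted spot (allowing for the same ~1 px scene bias seen earlier). Moving over the pot while tilting.

>>> carry_out --pt "0 0.015 0 0 2 0" --pt "0 0.04 0 0 5 0" --pt "0 0.075 0 0 10 0" --pt "0 0.11 0 0 15 0" --pt "0 0.15 0 0 20 0" --pt "0 0.19 0 0 25 0" --pt "0 0.23 0 0 30 0" --pt "0 0.265 0 0 35 0" --pt "-0.005 0.295 0 0 40 0" --pt "-0.005 0.31 0 0 42 0" --pt "-0.006 0.319 0 0 42 0" --pt "-0.006 0.319 0 0 42 0"

```text
t: 11.98
tool_pos: [0.5462, 0.0123, 0.2662]
orientation: [-2.802, -0.434, -1.073]
force: [-0.2, -0.1, -1.1]
opening: 0.0244
gripper_force: 30.0
```

```bash
cat > chk.py <<'E'
from h import *
import sys
s=robot.read_state();X=np.array(s['tool_pos']);R=cv2.Rodrigues(np.array(s['orientation']))[0]
print(s['t'],X.round(4),'tilt',np.degrees(np.arccos(-R[2,2])),'az',np.degrees(np.arctan2(R[1,2],R[0,2])))
L=X+R[:,2]*.069
m=np.array([.619,.035,.14]);a=np.radians(17.5);st=m+[.05*np.cos(a),.05*np.sin(a),-.055]
print('lens',L.round(4),'mouth',(R.T@(m-L)).round(4),'strainer',(R.T@(st-L)).round(4))
cr={}
for n in M:
    im=robot.read_camera(n)[:,:,::-1].copy();c=proj(n,m)[0].astype(int);x,y=c-[45,55]
    k=cv2.resize(im[y:y+110,x:x+90],None,fx=4.4,fy=4.4,interpolation=cv2.INTER_CUBIC)
    for p,col in((m,(255,0,255)),(L,(255,255,0))):
        q=(proj(n,p)[0]-[x,y]+.5)*4.4;cv2.drawMarker(k,tuple(map(int,q)),col,0,14,1)
    cr[n]=k
cv2.imwrite(sys.argv[1],np.hstack(list(cr.values())))
E
python3 chk.py pics/c3.png
```

```text
11.975 [0.5462 0.0123 0.2662] tilt 41.91135592563291 az 17.647536767912307
lens [0.5902 0.0263 0.2149] mouth [-0.0276  0.0005  0.0758] strainer [-0.0271  0.0006  0.1502]
```

View pics/c3.png

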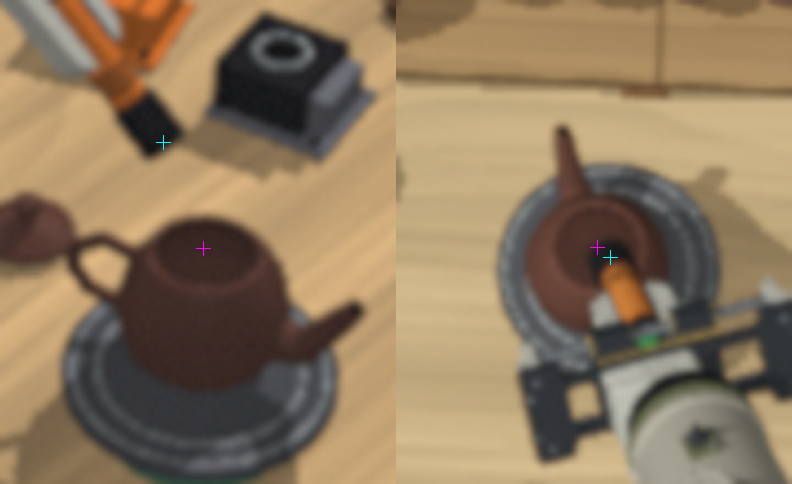

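Torch is tilted above the pot; mouth ellipse centre at about (208,252) left and (602,243) right, 1 px off my marker. I shift by 2 mm and lower 41 mm.

>>> carry_out --pt "-0.004 0.0005 0.005 0 0 0" --pt "-0.008 0.001 0.01 0 0 0" --pt "-0.013 0.001 0.015 0 0 0" --pt "-0.018 0.002 0.021 0 0 0" --pt "-0.023 0.0025 0.027 0 0 0" --pt "-0.0265 0.0025 0.0315 0 0 0" --pt "-0.0265 0.0025 0.0315 0 0 0" --pt "-0.0265 0.0025 0.0315 0 0 0" --pt "-0.0265 0.0025 0.0315 0 0 0"

```text
t: 13.2
tool_pos: [0.5486, 0.0107, 0.226]
orientation: [-2.801, -0.435, -1.076]
force: [-0.4, 0.1, -1.9]
opening: 0.0245
gripper_force: 30.0
```

```bash
python3 chk.py pics/c4.png
```

```text
13.2 [0.5486 0.0107 0.226 ] tilt 42.03210112731653 az 17.62747356075176
lens [0.5926 0.0246 0.1748] mouth [-0.0023 -0.0019  0.0448] strainer [-0.002  -0.0018  0.1191]
```

View pics/c4.png

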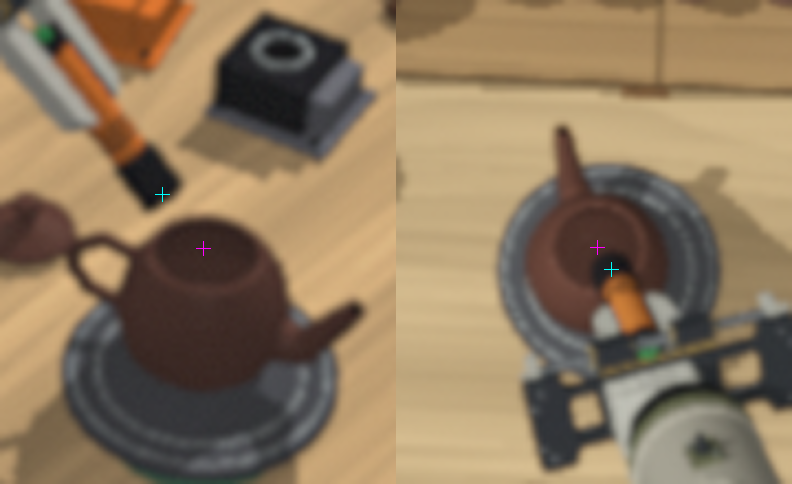

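The lens is about 45 mm short of the mouth and the beam line passes within a few mm of the mouth's middle; the pot hasn't moved. I'll let the arm settle, then hand in.

>>> carry_out --pt "0 0 0 0 0 0" --pt "0 0 0 0 0 0" --pt "0 0 0 0 0 0" --pt "0 0 0 0 0 0"

```text
t: 13.8
tool_pos: [0.5484, 0.0107, 0.2255]
orientation: [-2.801, -0.435, -1.075]
force: [-0.6, -0.0, -0.4]
opening: 0.0246
gripper_force: 30.0
```

```bash
python3 -c "
from plant import robot
print(robot.close_job())"
```

```text
the job is handed in; nothing more can be done
None
```

I pushed the torch's button fully in while it stood in the dock, drew the torch out, and handed the job in at 13.8 s with it held still at a 42° lean. By my measurements the lens is about 45 mm short of the mouth and the beam line passes within about 5 mm of both the mouth's middle and the strainer. No verdict came back.

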